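Put the grating disc away and screw the keeper down

TASK

The orange grating disc in the blue draining stand is dry: stand it upright in the empty slot of the white-based disc caddy, beside the green disc, settled on both rails under the raised red keeper bar. Then turn the caddy's black hand knob clockwise, several regrips, until the keeper bar is fully down at its stop. Leave the blue and green discs standing in their places, do not knock over or push about the mug, bowl, jar and bottle, and let go of everything at the end.

Things in the scene. Friction and masses are not known exactly. Their poses are not given: they have to be found in the camera images.
- orange_disc: grating disc, orange rim, steel face with holes; 150 mm diameter, 10 mm thick (hub 14), 0.28 kg. Origin at its centre; y is the disc's axis, z up at the start. Both faces alike. Starts upright in either slot of the draining stand; its top rim can be pinched from above across the thickness.
- blue_disc: slicing disc of the same size with blue rim, stands in the other slot of the draining stand and stays there. Origin at its centre, y axis is the disc's axis.
- green_disc: slicing disc of the same size with green rim, already in the caddy's other slot (80 mm from the empty slot, on its knob side) and stays there. Origin at its centre, y axis is the disc's axis.
- stand: fixed draining stand, blue base 170 x 200 x 8 mm with white rails and tines; origin under its base centre, on the table. Its two slots are at y = +50 and -50 mm in its frame, discs' axes along its y; a disc there has its centre 92 mm above the table. Tines reach 78 mm above the table.
- caddy: fixed, white base; origin on the table, front faces its -x. Two rails along y at x = ±50 mm (tops 35 mm up) cradle a disc's rim. Slots at y = 0 (green disc) and -80 mm (empty): each a 17 mm gap between pairs of 6 mm tines on both rails, splayed to a 33 mm mouth at their tips 98 mm above the table. Base 175 x 310 x 10 mm. Screw post with knob at x = 55, y = +125 mm.
- free_slot (a point): where the centre of a disc seated in the empty slot lies: 92 mm above the table, on the slot's midline. Axes are the caddy's (x from front to back, y along the discs' axis, z up).
- knob_grip (a point): on the upright axis of the caddy's hand knob, at its mid-height, 247 mm above the table: round, black, knurled, 56 mm diameter, 34 mm high (230 to 264 mm), yellow mark on top. It turns in place and does not rise; this point does not turn. Below it a 34 x 66 mm head plate, top 213 mm above the table.
- screw (a joint): how far the knob has been turned clockwise as seen from above, rad. 0: keeper bar fully up; 8.6: keeper bar fully down, at a hard stop. It starts at 0 to 1.2. Turning clockwise lowers the bar 4.42 mm per rad; friction torque about 0.06 N m, and it stays where it is left.
- keeper_bar (a point): on the axis of the red keeper bar: 12 mm rod along the caddy's y, over the rear of the slots at its x = +55 mm; 193 mm above the table when up, 155 mm when down (3 mm clear of seated discs). It blocks a straight drop: bring the disc down 32 to 36 mm in front of the seat (caddy's -x) to 20 mm above seated height, slide it back under the bar, then lower it.
- mug: white mug, 76 mm wide, 90 mm high; bystander; origin at its foot, z up
- bowl: steel bowl, 140 mm wide, 60 mm high; bystander; origin at its foot, z up
- jar: glass jar with red cap, 70 mm wide, 100 mm high; bystander; origin at its foot, z up
- oil: green glass bottle, 64 mm wide, 200 mm high; bystander; origin at its foot, z up

How it is judged:
By the outcome, as a careful person would: the job done as asked, in the order asked, and still so for the second after the job is handed in, with the robot touching nothing.
It also fails if it takes over 72 s, if anything falls off the work surface, if the arm or the gripper's body presses on something with over 40 N, if the wrist force passes 120 N, or if a joint passes its speed limit or range.

ROBOT

A 7-joint arm with a two-finger parallel gripper is mounted at the origin on the work surface. World frame = base frame: x ahead of the robot, y to its left, z up, the work surface at z = 0. Lengths are in m, angles in rad, forces in N, time in s.
With the tool pointing down it reaches from about 0.4 to 0.875 m from the base axis. Payload 19.3 kg.
Tool frame: the origin (TCP) lies midway between the tips of the shut fingers; the grasp point (between the pads) lies 19 mm behind it; z points along the fingers, y is the line along which they close (so a half turn about z gives the same grasp; the last joint's range is limited). The gripper opens to 85 mm and grips with 20 to 120 N. Pads are 22 mm wide; open, the fingers measure 114 mm over their backs; the gripper's body (76 mm by 85 mm) begins 54 mm behind the grasp point. The pads swing forward as they close: fully open they stand 13 mm farther back than shut.
Start: joints at [-0.07, 0.521, -0.036, 1.599, 0.021, 1.021, -0.113], TCP at [0.625, -0, 0.231] pointing down, gripper open.
Joint ranges: [-2.91, 2.91], [-0.3, 2.13], [-1.5, 1.42], [0.17, 2.43], [-1.26, 4.41], [0.16, 1.93], [-2.52, 2.52]. Speed limits (rad/s): [1.89, 1.89, 2.39, 2.39, 3.01, 3.01, 3.01].

INTERFACE

Orientations are given as [roll, pitch, yaw] about the fixed x, y, z axes, in that order (R = Rz(yaw) Ry(pitch) Rx(roll)).
In Python, from workcell import telemetry, grab_frame, calibration, bot, outline_of, landmark_of gives the robot as it stands. The module is installed in compiled form; this text tells all that it offers.
- The arm moves only by the shell command python3 -m inch 'ROWS' [FORCE]. ROWS is JSON, a list of rows, each a list of 7 numbers: the shift along the tool's x, y, z in m, then the turn, a rotation vector about the tool's x, y, z in rad, then the closure, from 0 (fully open) to 1 (shut). A call has 1 to 5 rows; each row shifts and turns the commanded pose from where the row before left it, along the tool's axes as they then stand; what a row does not reach is not made up. A row lasts 1/10 s, in which the tool goes at most 50 mm and 8.59 degrees, less where a joint would pass 70% of its speed; a pose out of reach is approached as far as the arm can. A call is refused whole if a number of a shift passes 0.05 or a number of a turn 0.15, either way. A call with a gripper value outside its range is refused whole. The fingers move at their own pace and stop on an object; FORCE is the grip in N (left out, the last holds). Time passes only in rows, so rows that do not move let the fingers close. It gives the time, the measured TCP pose, the force, the opening and the grip force at its end, in the units of the state.
- telemetry.observe(): the state, without advancing time (a new reading comes with each control period).
- grab_frame(name): name is "scene" or "side" or "wrist"; returns the picture (420x560x3 uint8, red, green, blue); there is no depth.
- calibration(name): a dict with "fovy" (degrees; the focal length in pixels is half the picture's height over the tangent of half this angle, whatever the lens; pixels are square), "cx", "cy" (the principal point, pixels), "pose" (4x4, takes a point from camera to world coordinates). Camera axes: x right, y down, z forward; pixel columns grow to the right and rows downward; lengths in m; the calibration is good to about 2 mm. A picture is of the moment at which its call begins: read the wrist's pose just before it. calibration takes no time and is no camera call; for the wrist camera it gives the pose at the moment of the call.
- bot.job_done(): hands the job in; it is judged then, once.
Trained networks look in the newest picture that a camera, given by its name, has taken for a name from the list of things; names that differ only in an ending like _2 or _b are one class to them, and where a whole thing is asked for, a point or a joint stands for the part that bears it (a point fixed in the world has none). Each returns a list of dicts, best first, with "score" (0 to 1); they miss things now and then, are a little off and sometimes report something else, mostly with a low value. They report only what shows in the picture. A call takes as long as a camera call.
- outline_of(label, camera): "region" (420x560 bool, what is visible of it) and "rect" ([left, top, right, bottom] in pixels, round what is visible of it).
- landmark_of(label, camera): "xy" ([column, row] in pixels: a listed point, or the origin of a listed thing).
The state is a dict: "clock": time; "qpos": joint angles; "qd": joint speeds; "joint_efforts": joint torques, N m; "position": TCP position; "tool_rot": TCP orientation; "force": force on the tool from outside, world axes, zero at the start; "moment": the same for the moment, N m; "grip_width": finger opening in m; "finger_force": force on a finger pad.
Only numpy, scipy, OpenCV 4.12 (cv2) and the standard library are available. Lean on these libraries where they do the work, as an engineer would, in place of code of your own. Each camera call takes 0.05 s, during which the arm holds its last target. There are 200 camera calls.

## Working session

There is one attempt and no reset: what is moved stays moved. The work goes in short steps, Python scripts to look and compute and a shell command to move; the robot and the scene stay as the last step left them, time stands still between calls to the robot, and variables do not carry over. Pictures are saved under pics/ and viewed, at most 10 in all, crops included, and the job is handed in when it is done.

```bash
mkdir -p pics; cat > h.py <<'E'
import numpy as np, cv2
from scipy.spatial.transform import Rotation as R
from workcell import telemetry, grab_frame, calibration, bot, outline_of, landmark_of
def ray(cam,xy,c=None):
    c=c or calibration(cam); f=210/np.tan(np.radians(c['fovy'])/2); T=np.array(c['pose'])
    d=T[:3,:3]@np.array([(xy[0]-c['cx'])/f,(xy[1]-c['cy'])/f,1]); return T[:3,3],d/np.linalg.norm(d)
def at_z(cam,xy,z,c=None):
    o,d=ray(cam,xy,c); return o+d*(z-o[2])/d[2]
def tri(rays):
    A=0;b=0
    for o,d in rays:
        P=np.eye(3)-np.outer(d,d);A=A+P;b=b+P@o
    p=np.linalg.solve(A,b); return p,[round(float(np.linalg.norm((np.eye(3)-np.outer(d,d))@(p-o))),4) for o,d in rays]
def proj(cam,p,c=None):
    c=c or calibration(cam); f=210/np.tan(np.radians(c['fovy'])/2); T=np.array(c['pose'])
    q=T[:3,:3].T@(np.array(p)-T[:3,3]); return q[:2]/q[2]*f+[c['cx'],c['cy']]
def save(cam,name):
    im=grab_frame(cam); cv2.imwrite('pics/'+name,cv2.cvtColor(im,cv2.COLOR_RGB2BGR)); return im
E
python3 - <<'E'
from h import *
np.set_printoptions(precision=3,suppress=True)
print(telemetry.observe())
ims=[save(c,c+'0.png') for c in ('scene','side')]
cv2.imwrite('pics/both.png',cv2.cvtColor(cv2.resize(np.vstack(ims),None,fx=.71,fy=.71),cv2.COLOR_RGB2BGR))
for n in ['orange_disc','blue_disc','green_disc','stand','caddy','free_slot','knob_grip','keeper_bar','mug','bowl','jar','oil']:
    r=[];s=''
    for c in ('scene','side'):
        l=landmark_of(n,c)
        if l: r.append(ray(c,l[0]['xy'])); s+=f" {c} {np.round(l[0]['xy'])} {l[0]['score']:.2f}"
    print(n,s,*(tri(r) if len(r)==2 else ()))
E
```

```text
{'clock': 0.0, 'qpos': array([-0.07 ,  0.522, -0.036,  1.6  ,  0.021,  1.021, -0.113]), 'qd': array([ 0.001, -0.001, -0.   ,  0.002, -0.002,  0.   , -0.   ]), 'joint_efforts': array([ -0.004, -92.711,   1.978, -36.993,   0.018,   0.008,  -0.   ]), 'position': array([ 0.625, -0.   ,  0.231]), 'tool_rot': array([-3.14 ,  0.   ,  1.571]), 'force': array([-0.518,  0.159, -1.084]), 'moment': array([ 0.069,  0.071, -0.034]), 'finger_force': 0.0, 'grip_width': 0.08561432315932367}
orange_disc  scene [267. 136.] 0.86 side [352. 183.] 0.69 [ 0.556 -0.335  0.093] [0.0003, 0.0003]
blue_disc  scene [280. 160.] 0.78 side [339. 198.] 0.88 [ 0.562 -0.242  0.096] [0.0001, 0.0001]
green_disc  scene [354. 264.] 0.83 side [286. 284.] 0.85 [0.544 0.11  0.088] [0.0003, 0.0003]
stand  scene [274. 168.] 0.66 side [346. 216.] 0.71 [ 0.555 -0.299 -0.007] [0.0013, 0.0013]
caddy  scene [351. 284.] 0.55 side [284. 313.] 0.70 [ 0.544  0.119 -0.002] [0.0005, 0.0005]
free_slot  scene [342. 234.] 0.84 side [309. 265.] 0.64 [0.527 0.026 0.081] [0.0025, 0.0025]
knob_grip  scene [354. 265.] 0.74 side [216. 246.] 0.69 [0.623 0.199 0.258] [0.0244, 0.0244]
keeper_bar  scene [328. 221.] 0.93 side [292. 220.] 0.57 [0.577 0.027 0.191] [0.0038, 0.0038]
mug  scene [218. 162.] 0.87 side [319. 189.] 0.85 [ 0.688 -0.394 -0.004] [0.0041, 0.0041]
bowl 
jar  side [164. 336.] 0.85
oil  scene [220. 211.] 0.77 side [280. 209.] 0.63 [ 0.751 -0.232 -0.005] [0.0031, 0.0031]
```

View pics/scene0.png

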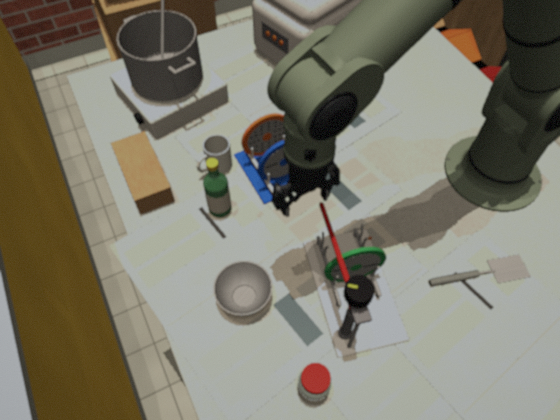

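View pics/side0.png

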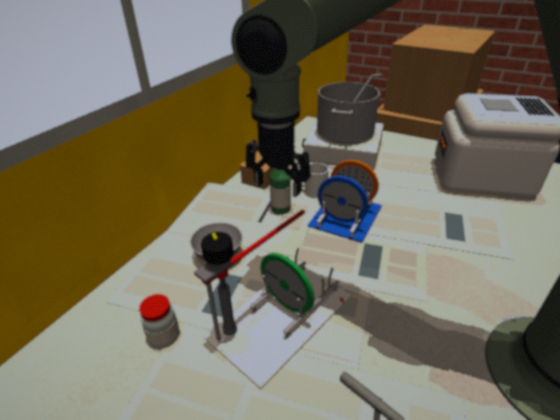

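The scene view shows the orange disc at (265,135), the blue disc at (280,160), the green disc in the caddy at (354,264) and the knob really at (358,292). The network's knob point in that view was wrong, but its side-view point (216,246) fits. I'll move over the stand for a closer look.

```bash
python3 -m inch '[[-0.03,0,-0.05,0,0,0,0],[-0.05,-0.02,-0.05,0,0,0.1,0],[-0.05,-0.02,-0.02,0,0,0.14,0],[-0.05,-0.02,0,0,0,0.14,0],[-0.05,-0.0,0,0,0,0.14,0]]' 60 && python3 -m inch '[[-0.03,0.03,0,0,0,0.14,0],[-0.03,0.03,0,0,0,0.14,0],[-0.03,0.03,0,0,0,0.14,0],[0,0.03,0,0,0,0.14,0],[0,0,0,0,0,0.14,0]]' && python3 -m inch '[[0,0,0,0,0,0.14,0],[0,0,0,0,0,0.14,0],[0,0,0,0,0,0.14,0],[0,0,0,0,0,0,0]]'
python3 - <<'E'
from h import *
np.set_printoptions(precision=3,suppress=True)
s=telemetry.observe();print(s['qpos'])
c=calibration('wrist');print(np.array(c['pose']),c['fovy'])
save('wrist','w1.png')
for n in ['orange_disc','blue_disc','stand']:
    l=landmark_of(n,'wrist')
    print(n,[(np.round(i['xy']),round(i['score'],2),at_z('wrist',i['xy'],0.0 if n=='stand' else .092,c)) for i in l[:2]])
E
```

```text
clock: 1.8
position: [0.5406, -0.1895, 0.3265]
tool_rot: [3.14, -0.001, 1.045]
force: [1.5, -0.4, 0.4]
grip_width: 0.0858
finger_force: 0.0
clock: 2.3
position: [0.5758, -0.3415, 0.3248]
tool_rot: [3.141, 0.001, 0.342]
force: [-0.3, 1.0, -0.4]
grip_width: 0.0854
finger_force: 0.0
clock: 2.7
position: [0.5757, -0.338, 0.3255]
tool_rot: [3.141, 0.0, -0.072]
force: [-0.4, 0.6, 0.5]
grip_width: 0.0854
finger_force: 0.0
[ 0.19   0.551  0.417  1.371 -0.224  1.266 -1.023]
[[-0.072 -0.952 -0.297  0.652]
 [-0.997  0.068  0.022 -0.344]
 [-0.001  0.298 -0.955  0.468]
 [ 0.     0.     0.     1.   ]] 67.84629212725346
orange_disc [(array([281., 192.]), 0.64, array([ 0.555, -0.343,  0.092]))]
blue_disc [(array([200., 200.]), 0.64, array([ 0.552, -0.242,  0.092]))]
stand [(array([247., 178.]), 0.96, array([ 0.557, -0.293,  0.   ]))]
```

View pics/w1.png

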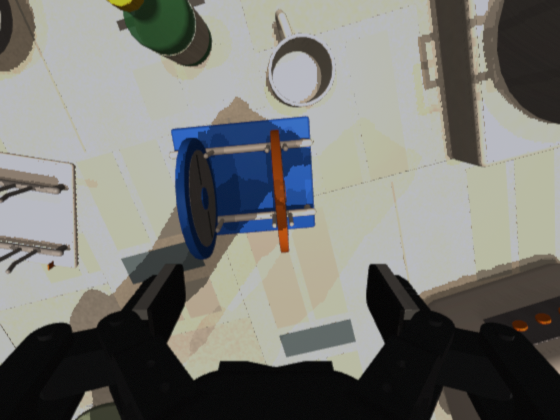

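The wrist view shows the orange disc edge-on from (275,131) to (285,251), the blue disc at (197,200), and the stand base's right edge from (308,118) to (315,227). I'll measure the yaw, and get the caddy's yaw and knob from the outer views.

```bash
python3 - <<'E'
from h import *
np.set_printoptions(precision=4,suppress=True)
c=calibration('wrist')
im=grab_frame('wrist'); hsv=cv2.cvtColor(im,cv2.COLOR_RGB2HSV)
m=((hsv[...,0]<16)&(hsv[...,1]>180)&(hsv[...,2]>100)).astype(np.uint8)
n,lab,st,_=cv2.connectedComponentsWithStats(m)
i=1+np.argmax([(s[4] if s[1]<260 and 250<s[0]<310 else 0) for s in st[1:]]);print('orange',st[i])
ys,xs=np.where(lab==i)
vx,vy,x0,y0=cv2.fitLine(np.c_[xs,ys].astype(np.float32),cv2.DIST_L2,0,.01,.01).ravel()
pa=[(x0+vx/vy*(r-y0),r) for r in (st[i][1],st[i][1]+st[i][3])]
# top rim of disc at z~.167 and ends
o,d1=ray('wrist',pa[0],c);_,d2=ray('wrist',pa[1],c);nn=np.cross(d1,d2);nn/=np.linalg.norm(nn);print('normal',nn,'pts',pa)
for z in (.092,.16): print(z,at_z('wrist',pa[0],z,c),at_z('wrist',pa[1],z,c))
b=((hsv[...,0]>100)&(hsv[...,0]<125)&(hsv[...,1]>150)).astype(np.uint8)
for p in [(308,118),(315,227),(173,128)]: print('base',at_z('wrist',p,.008,c))
# knob, bar
for cam in ('scene','side'):
    g=grab_frame(cam)
    for l in landmark_of('knob_grip',cam)[:3]: print(cam,np.round(l['xy']),l['score'],at_z(cam,l['xy'],.247))
    for nme in ('free_slot','green_disc'):
        for l in landmark_of(nme,cam)[:1]: print(cam,nme,at_z(cam,l['xy'],.092))
    for l in outline_of('screw',cam)[:1]:print('outl',l['rect'],l['score'])
print(tri([ray('scene',(358,293)),ray('side',(216,247))]))
E
```

```text
orange [271 136  14  69 589]
normal [-0.0291  0.9995  0.0126] pts [(np.float64(273.9637600073779), np.int32(136)), (np.float64(280.4773587102259), np.int32(205))]
0.092 [ 0.6241 -0.3394  0.092 ] [ 0.5389 -0.3419  0.092 ]
0.16 [ 0.6291 -0.3402  0.16  ] [ 0.5594 -0.3422  0.16  ]
base [ 0.6395 -0.3883  0.008 ]
base [ 0.474  -0.3936  0.008 ]
base [ 0.6384 -0.1953  0.008 ]
scene [358. 291.] 0.8 [0.6277 0.2216 0.247 ]
scene [315. 388.] 0.67 [0.788  0.3421 0.247 ]
scene free_slot [0.5209 0.0271 0.092 ]
scene green_disc [0.5478 0.1103 0.092 ]
side [217. 248.] 0.75 [0.6253 0.222  0.247 ]
side free_slot [0.5272 0.0305 0.092 ]
side green_disc [0.7517 0.0853 0.092 ]
outl [203.2, 232.4, 233.4, 265.0] 0.65
(array([0.6291, 0.2232, 0.2466]), [0.002, 0.002])
```

```bash
python3 -m inch '[[-0.01,0.002,0.02,0,0,-0.097,0],[-0.009,0.002,0.04,0,0,0,0],[0,0,0.045,0,0,0,0],[0,0,0.045,0,0,0,0.2],[0,0,0.038,0,0,0,0.4]]' 60 && python3 -m inch '[[0,0,0,0,0,0,0.5],[0,0,0,0,0,0,0.9],[0,0,0,0,0,0,1],[0,0,0,0,0,0,1],[0,0,0,0,0,0,1]]' 80
python3 - <<'E'
from h import *
save('wrist','w2.png');print(telemetry.observe()['moment'])
E
```

```text
clock: 3.95
position: [0.5561, -0.3413, 0.1355]
tool_rot: [-3.141, 0.001, 0.028]
force: [0.6, -0.4, 0.3]
grip_width: 0.0596
finger_force: 0.0
clock: 4.45
position: [0.5575, -0.3424, 0.14]
tool_rot: [3.14, -0.003, 0.028]
force: [-1.1, -0.1, 8.2]
grip_width: 0.0088
finger_force: 78.6
[-0.01044865  0.17628039  0.03376243]
```

View pics/w2.png

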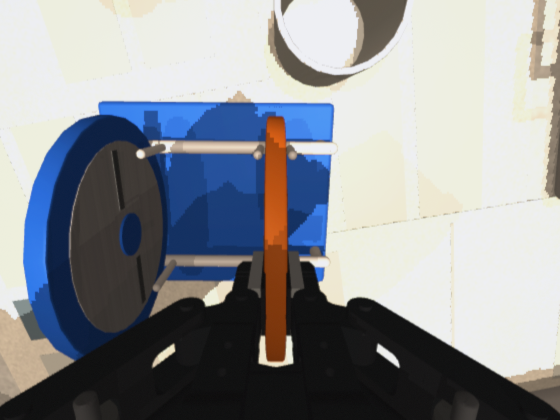

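The orange disc is pinched centrally at columns 265–287, and the blue disc is untouched. I'll lift it and move to where the wrist camera sees the caddy.

```bash
python3 -m inch '[[0,0,-0.015,0,0,0,1],[0,0,-0.03,0,0,0,1],[0,0,-0.045,0,0,0,1],[0,0,-0.045,0,0,0,1],[0,0,-0.045,0,0,0,1]]' 100 && python3 -m inch '[[0,-0.03,-0.03,0,0,0,1],[0,-0.045,-0.015,0,0,0,1],[0,-0.045,0,0,0,0,1],[0,-0.045,0,0,0,0,1],[-0.01,-0.045,0,0,0,0.05,1]]' && python3 -m inch '[[-0.01,-0.035,0,0,0,0.1,1],[-0.01,-0.02,0,0,0,0.1,1],[0,0,0,0,0,0,1],[0,0,0,0,0,0,1]]'
python3 - <<'E'
from h import *
np.set_printoptions(precision=4,suppress=True)
c=calibration('wrist');save('wrist','w3.png');print(telemetry.observe()['qpos'])
for n,z in [('free_slot',.092),('knob_grip',.247),('keeper_bar',.19),('caddy',0),('green_disc',.092),('orange_disc',.3)]:
    print(n,[(np.round(i['xy'],1),round(i['score'],2),at_z('wrist',i['xy'],z,c)) for i in landmark_of(n,'wrist')[:2]])
E
```

```text
clock: 5.0
position: [0.5561, -0.3416, 0.3214]
tool_rot: [3.141, -0.001, 0.027]
force: [0.2, 0.1, -3.1]
grip_width: 0.0082
finger_force: 97.8
clock: 5.5
position: [0.5406, -0.1301, 0.3641]
tool_rot: [-3.141, -0.002, -0.022]
force: [0.7, 0.6, -2.8]
grip_width: 0.0081
finger_force: 98.0
clock: 5.9
position: [0.5239, -0.0757, 0.364]
tool_rot: [-3.141, -0.002, -0.221]
force: [-0.4, -0.7, -3.3]
grip_width: 0.0086
finger_force: 98.1
[-0.2809  0.2593  0.3988  1.6834 -0.1064  1.2189 -1.6498]
free_slot [(array([197.2, 185.2]), 0.67, array([0.5283, 0.0327, 0.092 ]))]
knob_grip []
keeper_bar [(array([162.3, 160.7]), 0.9, array([0.5771, 0.0302, 0.19  ])), (array([158.8, 173.7]), 0.28, array([0.5651, 0.038 , 0.19  ]))]
caddy []
green_disc [(array([138.2, 187. ]), 0.98, array([0.5435, 0.1119, 0.092 ]))]
orange_disc [(array([277.5, 240.6]), 0.85, array([ 0.512 , -0.0745,  0.3   ]))]
```

View pics/w3.png

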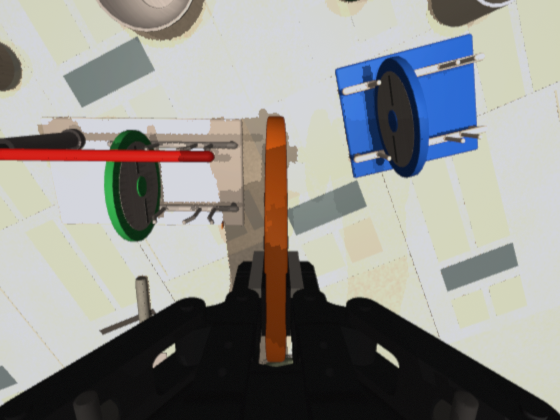

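The caddy base's right edge runs along column 243 (rows 120–223), so the tool yaw already about matches. The bar runs from (0,153) to (212,157), and the rail ends are at (238,145) and (238,208).

```bash
python3 - <<'E'
from h import *
np.set_printoptions(precision=4,suppress=True)
c=calibration('wrist');im=grab_frame('wrist').astype(int)
P=lambda u,v,z:at_z('wrist',(u,v),z,c)
# bar centreline
red=(im[...,0]>150)&(im[...,1]<60)&(im[...,2]<60); red[:,230:]=0;red[:140]=0;red[175:]=0
ys,xs=np.where(red);vx,vy,x0,y0=cv2.fitLine(np.c_[xs,ys].astype(np.float32),cv2.DIST_HUBER,0,.01,.01).ravel()
print('bar ends col',xs.min(),xs.max())
a=P(xs.max(),y0+vy/vx*(xs.max()-x0),.191);b=P(5,y0+vy/vx*(5-x0),.191);d=b-a
print('bar',a,b,'yaw',np.arctan2(-d[0],d[1]))
e=P(243,120,.01);f=P(243,222,.01);d=e-f;print('base edge',e,f,np.linalg.norm(d),'yaw',np.arctan2(d[1],d[0]))
print('rails',P(238,145,.03),P(238,208,.03))
for u,v in [(204,212),(184,213)]: print('t',P(u,v,.06))
crop=cv2.cvtColor(im[110:240,100:260].astype(np.uint8),cv2.COLOR_RGB2BGR);cv2.imwrite('pics/crop.png',cv2.resize(crop,None,fx=4.8,fy=4.5,interpolation=cv2.INTER_CUBIC))
E
```

```text
bar ends col 0 207
bar [ 0.5713 -0.0166  0.191 ] [0.6177 0.1801 0.191 ] yaw -0.23119589517228947
base edge [ 0.5967 -0.0418  0.01  ] [ 0.4365 -0.0003  0.01  ] 0.1654888304321664 yaw -0.25389556159462034
rails [ 0.5635 -0.0275  0.03  ] [ 0.4678 -0.0022  0.03  ]
t [0.4813 0.0434 0.06  ]
t [0.4864 0.0731 0.06  ]
```

View pics/crop.png

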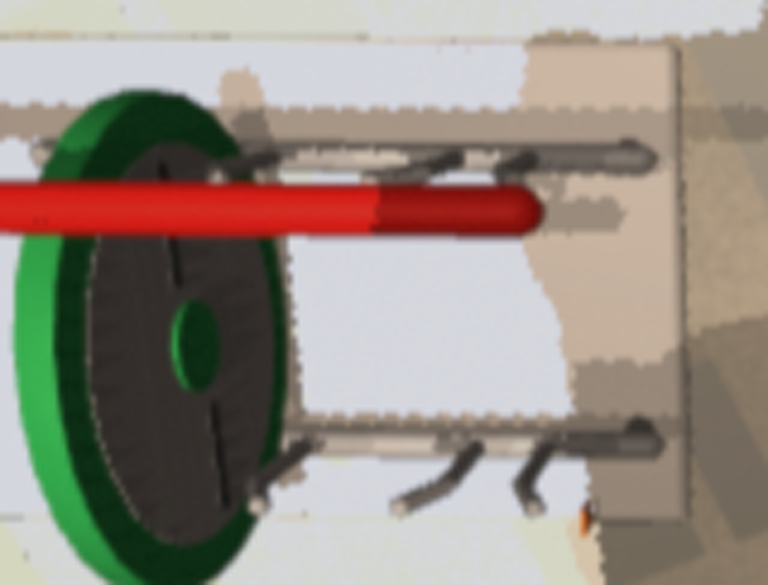

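Crop: the front-rail tine tips of the free slot are at full-picture pixels (183.3,222.7) and (211.5,222.7), with their feet at (200,209) and (215.6,208). I'll fit the caddy pose to all of it.

```bash
python3 - <<'E'
from h import *
from scipy.optimize import least_squares
np.set_printoptions(precision=4,suppress=True)
c=calibration('wrist');P=lambda u,v,z:at_z('wrist',(u,v),z,c)
t=[P(183.3,222.7,.098),P(211.5,222.7,.098)];r=[P(200,208.9,.04),P(215.6,207.8,.04)]
print(t,np.linalg.norm(t[0]-t[1]),r,np.linalg.norm(r[0]-r[1]))
tm=(t[0]+t[1])/2;rm=(r[0]+r[1])/2;print('mids',tm,rm)
obs=[((0,0),(.5437,.111),1),((0,-.08),(.5265,.030),1),((.055,.125),(.6268,.222),1),((-.05,-.08),tm[:2],1.5),((-.05,-.08),rm[:2],1.),
 ((.0875,-.155),P(242.5,119,.01)[:2],.7),((-.0875,-.155),P(243,224,.01)[:2],.7)]
def f(q):
    C,S=np.cos(q[2]),np.sin(q[2]);M=np.array([[C,-S],[S,C]]);e=[w*(M@np.array(a)+q[:2]-b) for a,b,w in obs]
    n=M@np.array([1,0]);e.append([n@(np.array(p)-q[:2])-.055 for p in [(.5713,-.0166),(.6177,.1801)]]);return np.concatenate(e)
s=least_squares(f,[.544,.11,-.22],loss='soft_l1',f_scale=.003);q=s.x;print('caddy',q,'res mm',f(q)*1000)
C,S=np.cos(q[2]),np.sin(q[2]);M=np.array([[C,-S],[S,C]])
for nme,a in [('seat',(0,-.08)),('front',(-.036,-.08)),('knob',(.055,.125))]: print(nme,M@a+q[:2])
o=telemetry.observe();Rt=R.from_euler('xyz',o['tool_rot']).as_matrix()
for nme,a in [('seat',(0,-.08)),('front',(-.036,-.08))]:
    w=M@a+q[:2]; print(nme,'tool delta',Rt.T@np.append(w-o['position'][:2],0))
E
```

```text
[array([0.4827, 0.0643, 0.098 ]), array([0.474 , 0.0261, 0.098 ])] 0.03909125615581412 [array([0.4822, 0.0543, 0.04  ]), array([0.4786, 0.03  , 0.04  ])] 0.024533364363332578
mids [0.4783 0.0452 0.098 ] [0.4804 0.0421 0.04  ]
caddy [ 0.5453  0.1119 -0.2209] res mm [  1.5533   0.9207   1.2256   3.8645  -0.4961  -0.1666   0.9038  -0.5904
  -1.4734   2.6915  -1.1448 -12.0247  -4.9989 -14.6337  -1.4278   0.7487]
seat [0.5277 0.0339]
front [0.4926 0.0418]
knob [0.6263 0.2218]
seat tool delta [-0.0207 -0.1082 -0.    ]
front tool delta [-0.0567 -0.1081 -0.    ]
```

```bash
python3 -m inch '[[-0.02,-0.02,0,0,0,0,1],[-0.02,-0.035,0,0,0,0,1],[-0.017,-0.035,0,0,0,0,1],[0,-0.018,0,0,0,0,1],[0,0,0.03,0,0,0,1]]' && python3 -m inch '[[0,0,0.04,0,0,0,1],[0,0,0.04,0,0,0,1],[0,0,0.019,0,0,0,1],[0,0,0,0,0,0,1],[0,0,0,0,0,0,1]]'
python3 - <<'E'
from h import *
a=grab_frame('scene');b=grab_frame('side')
# project the seat midline tips for reference
v=np.hstack([cv2.resize(a[180:320,270:400],(400,430),interpolation=3),cv2.resize(b[200:350,240:375],(400,444),interpolation=3)[:430]])
cv2.imwrite('pics/c2.png',cv2.cvtColor(v,cv2.COLOR_RGB2BGR))
o=telemetry.observe();print(o['position'],o['tool_rot'],o['qpos'])
E
```

```text
clock: 6.8
position: [0.4938, 0.0452, 0.3347]
tool_rot: [-3.138, -0.005, -0.218]
force: [1.1, -0.1, -4.4]
grip_width: 0.0082
finger_force: 98.3
clock: 7.3
position: [0.4926, 0.042, 0.2343]
tool_rot: [3.142, -0.0, -0.223]
force: [0.5, 1.0, -1.7]
grip_width: 0.0083
finger_force: 98.2
[0.49300418 0.04215806 0.23494604] [-3.14065552e+00 -1.80760733e-03 -2.22418790e-01] [-0.44563889  0.32056361  0.30321309  1.94513314 -0.12151693  0.89118491
 -1.87381351]
```

View pics/c2.png

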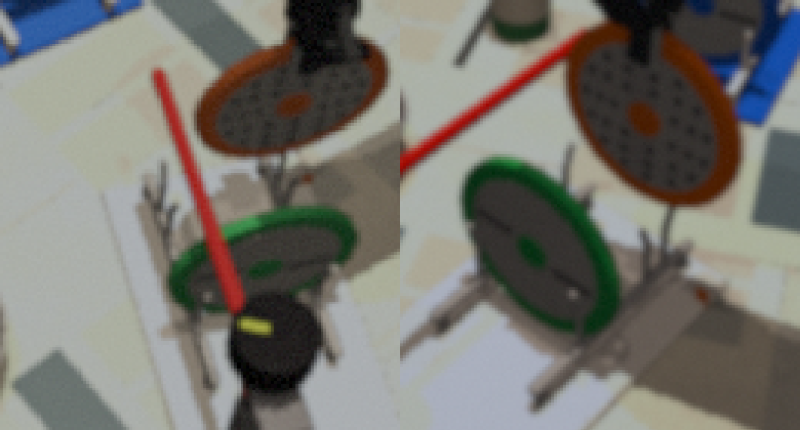

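The disc hangs parallel to the green one, in front of the bar and over the free slot's tines. I'll lower it while watching the force.

```bash
python3 -m inch '[[0,0,0.02,0,0,0,1],[0,0,0.02,0,0,0,1],[0,0,0.015,0,0,0,1],[0,0,0.010,0,0,0,1],[0,0,0,0,0,0,1]]' && python3 -m inch '[[0,0,0.005,0,0,0,1],[0,0,0.004,0,0,0,1],[0,0,0,0,0,0,1]]'
```

```text
clock: 7.9
position: [0.4922, 0.0421, 0.1685]
tool_rot: [3.141, 0.0, -0.222]
force: [-0.2, -0.2, -2.4]
grip_width: 0.0083
finger_force: 98.1
clock: 8.2
position: [0.4922, 0.0422, 0.1596]
tool_rot: [-3.142, 0.0, -0.222]
force: [0.3, 0.2, -3.1]
grip_width: 0.0088
finger_force: 98.2
```

```bash
python3 -m inch '[[0.01,0,0,0,0,0,1],[0.013,0,0,0,0,0,1],[0.009,0,0,0,0,0,1],[0.004,0,0,0,0,0,1],[0,0,0,0,0,0,1]]' && python3 -m inch '[[0,0,0.006,0,0,0,1],[0,0,0.006,0,0,0,1],[0,0,0.004,0,0,0,1],[0,0,0,0,0,0,1]]'; python3 - <<'E'
from h import *
a=grab_frame('scene');b=grab_frame('side')
v=np.hstack([cv2.resize(a[180:320,270:400],(400,430),interpolation=3),cv2.resize(b[200:350,240:375],(400,444),interpolation=3)[:430]])
cv2.imwrite('pics/c3.png',cv2.cvtColor(v,cv2.COLOR_RGB2BGR))
E
```

```text
clock: 8.7
position: [0.5277, 0.034, 0.1595]
tool_rot: [3.141, -0.0, -0.223]
force: [-0.6, 1.2, -2.7]
grip_width: 0.0081
finger_force: 98.2
clock: 9.1
position: [0.5268, 0.0342, 0.1429]
tool_rot: [3.141, 0.001, -0.222]
force: [-0.2, -0.1, -2.8]
grip_width: 0.0085
finger_force: 98.2
```

View pics/c3.png

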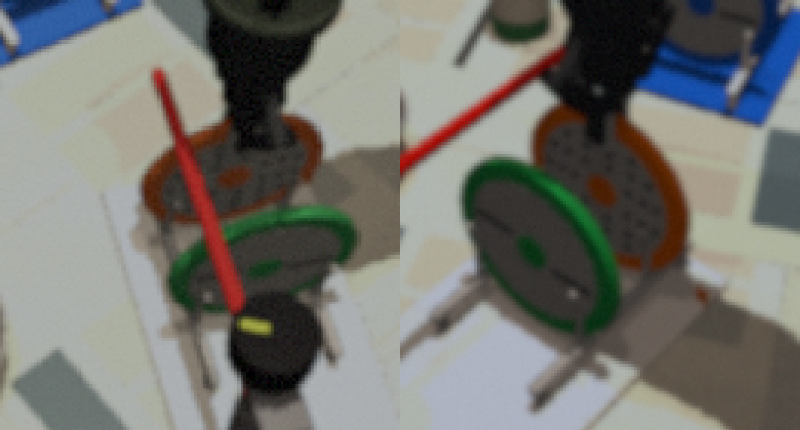

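The disc is between the tines, under the bar. I'll lower it the last few millimetres to contact.

```bash
python3 -m inch '[[0,0,0.002,0,0,0,1],[0,0,0,0,0,0,1]]' |grep -E 'posi|force'; python3 -m inch '[[0,0,0.002,0,0,0,1],[0,0,0,0,0,0,1]]' |grep -E 'posi|force';python3 -m inch '[[0,0,0.0015,0,0,0,1],[0,0,0,0,0,0,1]]' |grep -E 'posi|force'
```

```text
position: [0.5273, 0.0343, 0.1415]
force: [-0.6, -1.6, -2.8]
finger_force: 98.2
position: [0.5279, 0.0342, 0.1401]
force: [-0.3, -0.5, 7.0]
finger_force: 99.9
position: [0.5283, 0.0343, 0.1397]
force: [-5.8, 0.1, 30.3]
finger_force: 103.5
```

The disc seated at the expected height (contact at TCP z 0.140). I'll relieve the press, release, rise and go above the knob.

```bash
python3 -m inch '[[-0.0005,0,-0.002,0,0,0,1],[0,0,0,0,0,0,0.8],[0,0,0,0,0,0,0.5],[0,0,0,0,0,0,0.5],[0,0,0,0,0,0,0.5]]' 60 && python3 -m inch '[[0,0,-0.02,0,0,0,0.5],[0,0,-0.04,0,0,0,0.5],[0,0,-0.045,0,0,0,0.3],[0,0,-0.045,0,0,0,0],[0,0,-0.03,0,0,0,0]]' && python3 -m inch '[[0.01,-0.04,0,0,0,0,0],[0.01,-0.045,0,0,0,0,0],[0.015,-0.045,0,0,0,0,0],[0.015,-0.045,0,0,0,0,0],[0.004,-0.03,0,0,0,-0.1,0]]' && python3 -m inch '[[0,0,0,0,0,-0.14,0],[0,0,0,0,0,-0.14,0],[0,0,0,0,0,-0.14,0],[0,0,0,0,0,-0.14,0],[0,0,0,0,0,-0.14,0]]' | head -3
python3 - <<'E'
from h import *
np.set_printoptions(precision=4,suppress=True)
c=calibration('wrist');im=save('wrist','w4.png')
print(telemetry.observe()['qpos'])
for i in landmark_of('knob_grip','wrist')[:2]: print(i['xy'],i['score'],at_z('wrist',i['xy'],.247,c))
print('exp knob px',proj('wrist',(.6263,.2218,.247),c))
a=grab_frame('scene');b=grab_frame('side')
r=[]
for cam in('scene','side'):
    l=landmark_of('orange_disc',cam)
    if l: r.append(ray(cam,l[0]['xy']))
print('orange',tri(r) if len(r)==2 else r)
v=np.hstack([cv2.resize(im,(533,400)),cv2.resize(b[220:350,240:330],(267,386),interpolation=3).repeat(1,0) [:386] if 0 else cv2.resize(b[220:350,240:330],(267,400),interpolation=3)])
cv2.imwrite('pics/c4.png',cv2.cvtColor(v,cv2.COLOR_RGB2BGR))
E
```

```text
clock: 10.3
position: [0.5268, 0.0343, 0.1399]
tool_rot: [3.141, 0.0, -0.222]
force: [-0.6, 0.6, -0.7]
grip_width: 0.0429
finger_force: 0.0
clock: 10.8
position: [0.5272, 0.0342, 0.3231]
tool_rot: [-3.14, -0.002, -0.222]
force: [0.0, 0.4, 0.5]
grip_width: 0.0834
finger_force: 0.0
clock: 11.3
position: [0.6255, 0.2255, 0.3191]
tool_rot: [3.142, 0.001, -0.12]
force: [-0.6, -0.3, -0.3]
grip_width: 0.0852
finger_force: 0.0
clock: 11.8
position: [0.6247, 0.2224, 0.3198]
tool_rot: [-3.142, 0.0, 0.584]
[-0.4849  0.5178  0.086   1.3803 -0.0448  1.2459 -1.374 ]
[275.8, 218.4] 0.73 [0.6264 0.2226 0.247 ]
exp knob px [276.6476 219.0238]
orange (array([0.5243, 0.0287, 0.0864]), [0.0013, 0.0013])
```

View pics/c4.png

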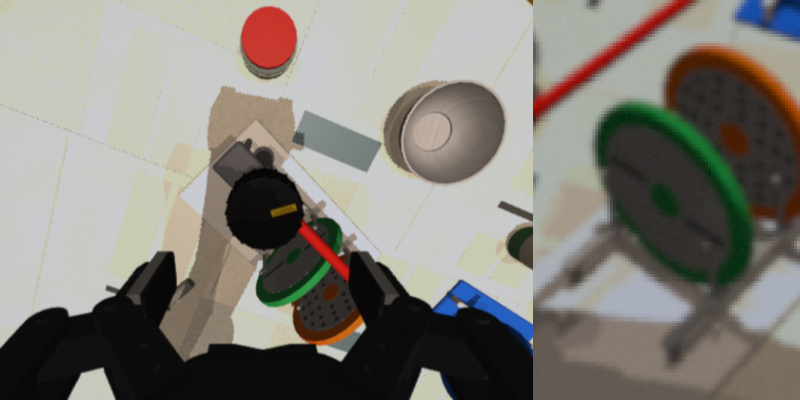

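The disc stands seated beside the green one. The knob appears in the wrist view where predicted (276,219). I'll unwind the wrist, descend and grip.

```bash
python3 -m inch '[[0.0014,0.001,0,0,0,-0.148,0],[0,0,0,0,0,-0.148,0],[0,0,0,0,0,-0.148,0],[0,0,0,0,0,-0.148,0],[0,0,0,0,0,-0.148,0]]' >/dev/null; python3 -m inch '[[0,0,0,0,0,-0.148,0],[0,0,0,0,0,-0.148,0],[0,0,0,0,0,-0.148,0],[0,0,0,0,0,-0.148,0],[0,0,0,0,0,-0.148,0]]' >/dev/null; python3 -m inch '[[0,0,0,0,0,-0.148,0],[0,0,0,0,0,-0.148,0],[0,0,0,0,0,-0.148,0],[0,0,0,0,0,-0.148,0],[0,0,0,0,0,-0.148,0]]' >/dev/null;  python3 -m inch '[[0,0,0,0,0,-0.148,0],[0,0,0,0,0,-0.148,0],[0,0,0.01,0,0,-0.148,0],[0,0,0.02,0,0,-0.148,0],[0,0,0.03,0,0,-0.148,0]]' | head -3; python3 -m inch '[[0,0,0.02,0,0,0,0],[0,0,0.009,0,0,0,0],[0,0,0,0,0,0,0]]'; python3 -c "
from h import *
print(telemetry.observe()['qpos'])"
```

```text
clock: 14.1
position: [0.6269, 0.2226, 0.2605]
tool_rot: [-3.141, 0.002, -2.742]
clock: 14.4
position: [0.6261, 0.2221, 0.2302]
tool_rot: [-3.142, -0.002, -2.747]
force: [0.2, -0.1, 0.5]
grip_width: 0.0851
finger_force: 0.0
[-0.09195432  0.63621535 -0.54669314  1.46539985  0.34680657  1.1389209
  1.26713805]
```

```bash
python3 -m inch '[[0,0,0,0,0,0,0.5],[0,0,0,0,0,0,0.7],[0,0,0,0,0,0,0.8],[0,0,0,0,0,0,0.8]]' 50; python3 -m inch '[[0,0,0,0,0,0.07,0.8],[0,0,0,0,0,0.14,0.8],[0,0,0,0,0,0.14,0.8],[0,0,0,0,0,0.14,0.8],[0,0,0,0,0,0.14,0.8]]'; python3 -c "
from h import *
print(telemetry.observe()['moment'])"
```

```text
clock: 14.8
position: [0.6271, 0.2221, 0.2327]
tool_rot: [-3.141, 0.002, -2.746]
force: [-1.2, -2.7, 6.9]
grip_width: 0.0548
finger_force: 51.8
clock: 15.3
position: [0.6271, 0.222, 0.2327]
tool_rot: [3.141, 0.002, 2.901]
force: [-0.9, -3.9, 6.4]
grip_width: 0.0555
finger_force: 51.7
[-0.74347595  0.22732148  0.0561741 ]
```

The moment of 0.056 N·m matches the screw friction, so the knob is turning with the gripper.

```bash
python3 -m inch '[[0,0,0,0,0,0.145,0.8],[0,0,0,0,0,0.145,0.8],[0,0,0,0,0,0.145,0.8],[0,0,0,0,0,0.145,0.8],[0,0,0,0,0,0.145,0.8]]'|sed -n 2,4p; python3 -m inch '[[0,0,0,0,0,0.145,0.8],[0,0,0,0,0,0.145,0.8],[0,0,0,0,0,0.145,0.8],[0,0,0,0,0,0.145,0.8],[0,0,0,0,0,0.145,0.8]]'|sed -n 2,4p; python3 -m inch '[[0,0,0,0,0,0.145,0.8],[0,0,0,0,0,0.145,0.8],[0,0,0,0,0,0.145,0.8],[0,0,0,0,0,0.145,0.8],[0,0,0,0,0,0.145,0.8]]'|sed -n 2,4p; python3 -m inch '[[0,0,0,0,0,0.145,0.8],[0,0,0,0,0,0,0.8]]'; python3 -c "
from h import *
s=telemetry.observe();print(s['moment'],s['qpos'])"
```

```text
position: [0.627, 0.2217, 0.2327]
tool_rot: [3.14, 0.001, 2.176]
force: [-2.5, -5.3, 5.9]
position: [0.6268, 0.2217, 0.2327]
tool_rot: [3.14, 0.0, 1.451]
force: [-3.6, -5.7, 7.4]
position: [0.6266, 0.2218, 0.2327]
tool_rot: [3.141, -0.001, 0.726]
force: [-4.7, -4.6, 8.0]
clock: 17.0
position: [0.6266, 0.2219, 0.2327]
tool_rot: [3.141, -0.001, 0.581]
force: [-5.1, -5.9, 9.5]
grip_width: 0.0546
finger_force: 52.2
[-1.37561402  0.92586764 -0.02898649] [-0.53165478  0.59091442  0.16161209  1.49171663 -0.10171567  1.06626814
 -1.3372459 ]
```

```bash
python3 -m inch '[[0,0,0,0,0,0,0.4],[0,0,0,0,0,0,0],[0,0,0,0,0,0,0],[0,0,0,0,0,-0.148,0],[0,0,0,0,0,-0.148,0]]'|sed -n 2,5p; python3 -m inch '[[0,0,0,0,0,-0.148,0],[0,0,0,0,0,-0.148,0],[0,0,0,0,0,-0.148,0],[0,0,0,0,0,-0.148,0],[0,0,0,0,0,-0.148,0]]' >/dev/null; python3 -m inch '[[0,0,0,0,0,-0.148,0],[0,0,0,0,0,-0.148,0],[0,0,0,0,0,-0.148,0],[0,0,0,0,0,-0.148,0],[0,0,0,0,0,-0.148,0]]' >/dev/null;  python3 -m inch '[[0,0,0,0,0,-0.148,0],[0,0,0,0,0,-0.148,0],[0,0,0,0,0,-0.148,0],[0,0,0,0,0,-0.148,0],[0,0,0,0,0,-0.148,0]]' >/dev/null; python3 -m inch '[[0,0,0,0,0,-0.148,0],[0,0,0,0,0,-0.148,0],[0,0,0,0,0,-0.148,0],[0,0,0,0,0,0,0]]'; python3 -c "
from h import *
print(telemetry.observe()['qpos'])"
```

```text
position: [0.6264, 0.2228, 0.2313]
tool_rot: [3.142, -0.0, 0.89]
force: [-0.0, 0.2, -0.9]
grip_width: 0.0852
clock: 19.4
position: [0.6266, 0.2223, 0.2312]
tool_rot: [3.141, 0.0, -2.733]
force: [-0.8, -1.2, -0.1]
grip_width: 0.086
finger_force: 0.0
[-0.08747461  0.63633358 -0.55380597  1.46448353  0.35058941  1.13996398
  1.27905518]
```

Second stroke.

```bash
python3 -m inch '[[0,0,0,0,0,0,0.5],[0,0,0,0,0,0,0.7],[0,0,0,0,0,0,0.8],[0,0,0,0,0,0,0.8],[0,0,0,0,0,0.07,0.8]]' 50|sed -n 2,6p; python3 -m inch '[[0,0,0,0,0,0.145,0.8],[0,0,0,0,0,0.145,0.8],[0,0,0,0,0,0.145,0.8],[0,0,0,0,0,0.145,0.8],[0,0,0,0,0,0.145,0.8]]'|sed -n 3,4p; python3 -m inch '[[0,0,0,0,0,0.145,0.8],[0,0,0,0,0,0.145,0.8],[0,0,0,0,0,0.145,0.8],[0,0,0,0,0,0.145,0.8],[0,0,0,0,0,0.145,0.8]]'|sed -n 3,4p; python3 -m inch '[[0,0,0,0,0,0.145,0.8],[0,0,0,0,0,0.145,0.8],[0,0,0,0,0,0.145,0.8],[0,0,0,0,0,0.145,0.8],[0,0,0,0,0,0.145,0.8]]'|sed -n 3,4p; python3 -m inch '[[0,0,0,0,0,0.145,0.8],[0,0,0,0,0,0.145,0.8],[0,0,0,0,0,0.145,0.8],[0,0,0,0,0,0.145,0.8],[0,0,0,0,0,0,0.8]]'; python3 -c "
from h import *
s=telemetry.observe();print(s['moment'],s['qpos'])
save('scene','s5.png')
for cam in('scene','side'):
    grab_frame(cam); print(cam,[(np.round(i['xy']),i['score'])for i in landmark_of('keeper_bar',cam)[:1]])"
```

```text
position: [0.6267, 0.222, 0.2316]
tool_rot: [-3.141, 0.001, -2.808]
force: [-1.3, -3.6, 4.8]
grip_width: 0.055
finger_force: 52.5
tool_rot: [3.142, 0.001, 2.744]
force: [-0.4, -2.2, 2.4]
tool_rot: [3.141, 0.001, 2.02]
force: [-0.2, -3.0, 2.5]
tool_rot: [3.14, -0.0, 1.295]
force: [1.1, -2.4, 1.7]
clock: 21.9
position: [0.6268, 0.2221, 0.2316]
tool_rot: [3.14, -0.001, 0.718]
force: [1.9, -4.9, 4.6]
grip_width: 0.0547
finger_force: 52.6
[-0.9605067  -0.51937201 -0.07605598] [-0.50913108  0.5901748   0.12524336  1.49069078 -0.07824338  1.06465891
 -1.21954934]
scene [(array([326., 227.]), 0.79)]
side [(array([290., 230.]), 0.84)]
```

Total is about 5.8 rad. One more regrip, then turn until the stop shows in the moment.

```bash
python3 -m inch '[[0,0,0,0,0,0,0.4],[0,0,0,0,0,0,0],[0,0,0,0,0,0,0],[0,0,0,0,0,-0.148,0],[0,0,0,0,0,-0.148,0]]'|sed -n 2,5p; python3 -m inch '[[0,0,0,0,0,-0.148,0],[0,0,0,0,0,-0.148,0],[0,0,0,0,0,-0.148,0],[0,0,0,0,0,-0.148,0],[0,0,0,0,0,-0.148,0]]' >/dev/null; python3 -m inch '[[0,0,0,0,0,-0.148,0],[0,0,0,0,0,-0.148,0],[0,0,0,0,0,-0.148,0],[0,0,0,0,0,-0.148,0],[0,0,0,0,0,-0.148,0]]' >/dev/null;  python3 -m inch '[[0,0,0,0,0,-0.148,0],[0,0,0,0,0,-0.148,0],[0,0,0,0,0,-0.148,0],[0,0,0,0,0,-0.148,0],[0,0,0,0,0,-0.148,0]]' >/dev/null; python3 -m inch '[[0,0,0,0,0,-0.148,0],[0,0,0,0,0,-0.148,0],[0,0,0,0,0,0,0.6],[0,0,0,0,0,0,0.8],[0,0,0,0,0,0,0.8]]'; python3 -m inch '[[0,0,0,0,0,0.05,0.8],[0,0,0,0,0,0.145,0.8],[0,0,0,0,0,0.145,0.8],[0,0,0,0,0,0.145,0.8],[0,0,0,0,0,0.145,0.8]]'; python3 -c "
from h import *
s=telemetry.observe();print(s['moment'],s['qpos'])"
```

```text
position: [0.6261, 0.2229, 0.2309]
tool_rot: [-3.141, 0.0, 1.027]
force: [0.1, -0.7, 0.4]
grip_width: 0.0855
clock: 24.65
position: [0.6265, 0.2219, 0.2314]
tool_rot: [-3.141, -0.0, -2.752]
force: [1.3, -2.9, 3.6]
grip_width: 0.0547
finger_force: 52.6
clock: 25.15
position: [0.6265, 0.2221, 0.2314]
tool_rot: [-3.141, 0.001, 2.895]
force: [-1.1, -2.4, 1.9]
grip_width: 0.0546
finger_force: 52.6
[-0.39806899  0.03112378  0.05864768] [-0.17812851  0.61113508 -0.40217214  1.47026859  0.2538912   1.11147823
  0.69669161]
```

```bash
cat > m.py <<'E'
from h import *
s=telemetry.observe();print('yaw',s['tool_rot'][2].round(3),'mz',s['moment'][2].round(3))
E
python3 -m inch '[[0,0,0,0,0,0.145,0.8],[0,0,0,0,0,0.145,0.8],[0,0,0,0,0,0.145,0.8],[0,0,0,0,0,0.145,0.8]]'>/dev/null; python3 m.py; python3 -m inch '[[0,0,0,0,0,0.1,0.8],[0,0,0,0,0,0.1,0.8]]'>/dev/null; python3 m.py; python3 -m inch '[[0,0,0,0,0,0.1,0.8],[0,0,0,0,0,0.1,0.8]]'>/dev/null; python3 m.py;python3 -m inch '[[0,0,0,0,0,0.1,0.8],[0,0,0,0,0,0.1,0.8]]'>/dev/null; python3 m.py
```

```text
yaw 2.315 mz 0.034
yaw 2.117 mz 0.037
yaw 1.917 mz 0.095
yaw 1.717 mz 0.056
```

```bash
python3 -m inch '[[0,0,0,0,0,0.1,0.8],[0,0,0,0,0,0.1,0.8]]'>/dev/null; python3 m.py; python3 -m inch '[[0,0,0,0,0,0.08,0.8],[0,0,0,0,0,0.08,0.8]]'>/dev/null; python3 m.py;python3 -m inch '[[0,0,0,0,0,0.08,0.8],[0,0,0,0,0,0.08,0.8]]'>/dev/null; python3 m.py
```

```text
yaw 1.517 mz 0.012
yaw 1.358 mz 0.076
yaw 1.198 mz 0.076
```

```bash
for k in 1; do python3 -m inch '[[0,0,0,0,0,0.07,0.8],[0,0,0,0,0,0.07,0.8]]'>/dev/null; python3 m.py; python3 -m inch '[[0,0,0,0,0,0.07,0.8],[0,0,0,0,0,0.07,0.8]]'>/dev/null; python3 m.py;python3 -m inch '[[0,0,0,0,0,0.07,0.8],[0,0,0,0,0,0.07,0.8]]'>/dev/null; python3 m.py; done
python3 - <<'E'
from h import *
grab_frame('scene');r=[ray('scene',landmark_of('keeper_bar','scene')[0]['xy'])]
grab_frame('side');r.append(ray('side',landmark_of('keeper_bar','side')[0]['xy']));print(tri(r))
E
```

```text
yaw 1.061 mz 1.317
yaw 0.92 mz 1.619
yaw 0.78 mz 1.671
(array([0.57989488, 0.02349523, 0.14517671]), [0.0015, 0.0015])
```

The hard stop is reached: the moment jumped to 1.3–1.7 N·m and the fingers slipped. I'll release, rise clear and check.

```bash
python3 -m inch '[[0,0,0,0,0,0,0.5],[0,0,0,0,0,0,0],[0,0,0,0,0,0,0],[0,0,0,0,0,0,0],[0,0,-0.03,0,0,0,0]]' >/dev/null; python3 -m inch '[[0,0,-0.04,0,0,0,0],[0,0,-0.04,0,0,0,0],[0,0,-0.03,0,0,0,0],[0,0,0,0,0,0,0],[0,0,0,0,0,0,0]]'; python3 - <<'E'
from h import *
a=grab_frame('scene');b=grab_frame('side')
v=np.hstack([cv2.resize(a[100:360,180:410],(398,450),interpolation=3),cv2.resize(b[150:360,200:387],(400,450),interpolation=3)])
cv2.imwrite('pics/c6.png',cv2.cvtColor(v,cv2.COLOR_RGB2BGR))
E
```

```text
clock: 28.55
position: [0.6264, 0.2224, 0.3713]
tool_rot: [3.142, -0.001, 0.784]
force: [0.5, -0.3, -1.4]
grip_width: 0.0852
finger_force: 0.0
```

View pics/c6.png

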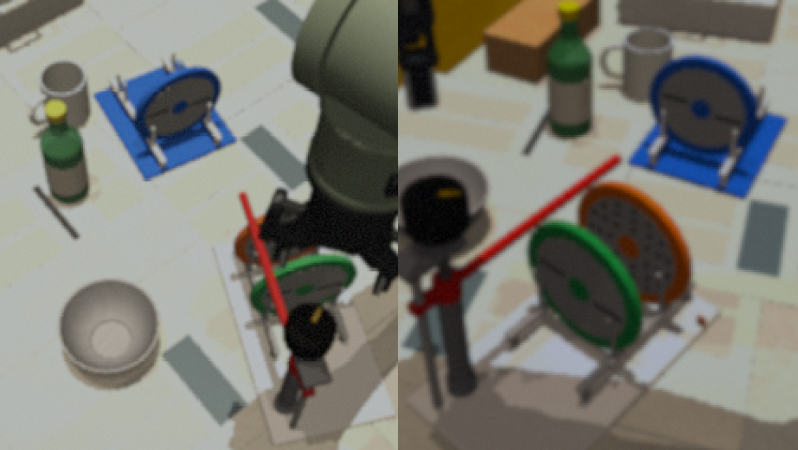

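The bar is down over both seated discs, the blue disc and the other items stand where they were, and the gripper is open and clear.

```bash
python3 -c "
from h import *
print(bot.job_done())"
```

```text
the job is handed in; nothing more can be done
None
```

The orange disc is seated in the caddy beside the green one, the keeper bar is turned down to its hard stop, and the gripper is open and clear; the job was handed in after about 29 s on the robot's clock.

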